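# Load fluorescence standards in reverse order

## Task

Move the four coloured glass standards from the white storage rack into the empty cells of the black measuring rack, in reverse order: the one nearest the storage rack's orange knob goes into the cell farthest from the measuring rack's orange knob, the next into the next-farthest cell, and so on, so that the one farthest from the storage rack's knob ends nearest the measuring rack's knob. Leave each standing upright on the floor of its cell, and never let one tip over on the way.

Things in the scene. Friction and masses are not known exactly. Their poses are not given: they have to be found in the camera images.
- red_mid (a point): red fluorescent glass standard: a loose upright solid cylinder, 30 mm across, 70 mm tall, all red above a 10 mm aluminium foot, about 0.1 kg. The point is its centre, 35 mm above its foot; z is its axis, up.
- yellow_mid (a point): yellow fluorescent glass standard: a loose upright solid cylinder, 30 mm across, 70 mm tall, all yellow above a 10 mm aluminium foot, about 0.1 kg. The point is its centre, 35 mm above its foot; z is its axis, up.
- green_mid (a point): green fluorescent glass standard: a loose upright solid cylinder, 30 mm across, 70 mm tall, all green above a 10 mm aluminium foot, about 0.1 kg. The point is its centre, 35 mm above its foot; z is its axis, up.
- blue_mid (a point): blue fluorescent glass standard: a loose upright solid cylinder, 30 mm across, 70 mm tall, all blue above a 10 mm aluminium foot, about 0.1 kg. The point is its centre, 35 mm above its foot; z is its axis, up.
- tray_red: pale red square tray, 48 x 48 mm, 10 mm high (4 mm walls and floor), fixed on the storage rack; the red standard stands in it at the start, so the trays show the row's order even after they are emptied. Origin: centre of its underside, 6 mm above the table.
- tray_yellow: pale yellow square tray, 48 x 48 mm, 10 mm high (4 mm walls and floor), fixed on the storage rack; the yellow standard stands in it at the start, so the trays show the row's order even after they are emptied. Origin: centre of its underside, 6 mm above the table.
- tray_green: pale green square tray, 48 x 48 mm, 10 mm high (4 mm walls and floor), fixed on the storage rack; the green standard stands in it at the start, so the trays show the row's order even after they are emptied. Origin: centre of its underside, 6 mm above the table.
- tray_blue: pale blue square tray, 48 x 48 mm, 10 mm high (4 mm walls and floor), fixed on the storage rack; the blue standard stands in it at the start, so the trays show the row's order even after they are emptied. Origin: centre of its underside, 6 mm above the table.
- storage: Storage rack: white plate, 280 x 62 x 6 mm, carrying the four coloured trays in a row in any order. Fixed. Origin: on the table at the row's centre; z up, x along the row away from the orange knob, which stands at x = -138 mm (26 mm wide, 34 high). Trays at x = -84, -28, 28, 84 mm, y = 0; a standard in a tray has its foot 10 mm above the table.
- measuring: Measuring rack: black plate, 280 x 62 mm, with a row of four cells between metal walls, left or right of the storage rack. Fixed. Origin: on the table at the row's centre; z up, x along the row away from the orange knob, which stands at x = -138 mm (26 mm wide, 34 high). Cell centres at x = -84, -28, 28, 84 mm, y = 0; cells 50 x 50 mm inside, floor 6 mm and wall tops 16 mm above the table.

How it is judged:
At the end, for the whole second after the job is handed in: Each standard stands upright (0.12 rad) and at rest (20 mm/s) on the floor (5 mm) of its cell of the measuring rack, within 13 mm of the cell's centre along and across the row, in the reverse of the trays' order on the storage rack, counted from the orange knobs (((x of tray_red in the frame of storage between -0.104 and -0.064 m and x of red_mid in the frame of measuring between 0.071 and 0.097 m) or (x of tray_red in the frame of storage between -0.048 and -0.008 m and x of red_mid in the frame of measuring between 0.015 and 0.041 m) or (x of tray_red in the frame of storage between 0.008 and 0.048 m and x of red_mid in the frame of measuring between -0.041 and -0.015 m) or (x of tray_red in the frame of storage between 0.064 and 0.104 m and x of red_mid in the frame of measuring between -0.097 and -0.071 m)) and y of red_mid in the frame of measuring between -0.013 and 0.013 m and z of red_mid in the frame of measuring between 0.036 and 0.046 m and angle between each of red_mid, yellow_mid, green_mid, blue_mid's own z axis and vertical below 0.12 rad and linear speed of each of std_red, std_yellow, std_green, std_blue below 0.02 m/s and ((x of tray_yellow in the frame of storage between -0.104 and -0.064 m and x of yellow_mid in the frame of measuring between 0.071 and 0.097 m) or (x of tray_yellow in the frame of storage between -0.048 and -0.008 m and x of yellow_mid in the frame of measuring between 0.015 and 0.041 m) or (x of tray_yellow in the frame of storage between 0.008 and 0.048 m and x of yellow_mid in the frame of measuring between -0.041 and -0.015 m) or (x of tray_yellow in the frame of storage between 0.064 and 0.104 m and x of yellow_mid in the frame of measuring between -0.097 and -0.071 m)) and y of yellow_mid in the frame of measuring between -0.013 and 0.013 m and z of yellow_mid in the frame of measuring between 0.036 and 0.046 m and ((x of tray_green in the frame of storage between -0.104 and -0.064 m and x of green_mid in the frame of measuring between 0.071 and 0.097 m) or (x of tray_green in the frame of storage between -0.048 and -0.008 m and x of green_mid in the frame of measuring between 0.015 and 0.041 m) or (x of tray_green in the frame of storage between 0.008 and 0.048 m and x of green_mid in the frame of measuring between -0.041 and -0.015 m) or (x of tray_green in the frame of storage between 0.064 and 0.104 m and x of green_mid in the frame of measuring between -0.097 and -0.071 m)) and y of green_mid in the frame of measuring between -0.013 and 0.013 m and z of green_mid in the frame of measuring between 0.036 and 0.046 m and ((x of tray_blue in the frame of storage between -0.104 and -0.064 m and x of blue_mid in the frame of measuring between 0.071 and 0.097 m) or (x of tray_blue in the frame of storage between -0.048 and -0.008 m and x of blue_mid in the frame of measuring between 0.015 and 0.041 m) or (x of tray_blue in the frame of storage between 0.008 and 0.048 m and x of blue_mid in the frame of measuring between -0.041 and -0.015 m) or (x of tray_blue in the frame of storage between 0.064 and 0.104 m and x of blue_mid in the frame of measuring between -0.097 and -0.071 m)) and y of blue_mid in the frame of measuring between -0.013 and 0.013 m and z of blue_mid in the frame of measuring between 0.036 and 0.046 m); the robot touches nothing.
It fails at once if a standard is tipped over (more than 0.8 rad from upright) (angle between any of red_mid, yellow_mid, green_mid, blue_mid's own z axis and vertical above 0.8 rad).
It also fails if it takes over 106 s, if anything falls off the work surface, if the arm or the gripper's body presses on something with over 40 N, if the wrist force passes 120 N, or if a joint passes its speed limit or range.

## Robot

A 7-joint arm with a two-finger parallel gripper is mounted at the origin on the work surface. World frame = base frame: x ahead of the robot, y to its left, z up, the work surface at z = 0. Lengths are in m, angles in rad, forces in N, time in s.
With the tool pointing down it reaches from about 0.4 to 0.85 m from the base axis. Payload 10.4 kg.
Tool frame: the origin (TCP) lies on the centre line of the jaws, within the pads' length; the fingertips stand r.tip_extent ahead of it and the grasp point (between the pads) lies 3 mm ahead of it (r.tip_extent is the distance from the TCP to the fingertips, in m); z points along the fingers, y is the direction in which the jaws open and shut (so a half turn about z gives the same grasp; the last joint's range is limited). The gripper opens to 87 mm and grips with 3 to 60 N. Pads are 19 mm wide; open, the fingers measure 117 mm over their backs; the gripper's body (75 mm by 190 mm) begins 51 mm behind the grasp point.
Start: joints at [1.208, 0.332, -0.065, 1.46, 0.022, 1.35, -0.088], TCP at [0.208, -0.589, 0.214] pointing down, gripper open.
Joint ranges: [-2.6, 2.6], [-0.5, 2.12], [-1.47, 1.34], [0.16, 2.42], [-1.27, 4.41], [0.06, 2.06], [-2.6, 2.6]. Speed limits (rad/s): [2.22, 2.22, 2.79, 2.79, 3.14, 3.14, 3.14].

## Interface

Orientations are given as a unit quaternion [x, y, z, w].
In Python, from bench import r gives the robot as it stands. The module is installed in compiled form; this text tells all that it offers.
- The arm moves only by the shell command python3 -m jog 'ROWS' [FORCE]. ROWS is JSON, a list of rows, each a list of 5 numbers: the shift along the tool's x, y, z in cm, then the turn about the tool's z in rad, then the closure, from 0 (fully open) to 1 (shut). A call has exactly 10 rows; each row shifts and turns the pose as measured when the row begins, along the tool's axes as they then stand; what a row does not reach is not made up. A row lasts 1/10 s, in which the tool goes at most 50 mm and 8.59 degrees, less where a joint would pass 70% of its speed; a pose out of reach is approached as far as the arm can. A call with a gripper value outside its range is refused whole. The fingers move at their own pace and stop on an object; FORCE is the grip in N (left out, the last holds). Time passes only in rows, so rows that do not move let the fingers close, or fill a call up. It gives the time, the measured TCP pose, the force and the opening at its end, in the units of the state.
- r.read_state(): the state, without advancing time (a new reading comes with each control period).
- r.camera(name): name is "scene" or "top" or "wrist"; returns a dict with "pixels" (480x640x3 uint8, red, green, blue), "fx", "fy", "cx", "cy" (pixels), "camera_from_world" (4x4, takes a point from world to camera coordinates). Camera axes: x right, y up, looking along -z (the intrinsics and any distortion apply to the point x, -y, -z); pixel columns grow to the right and rows downward; lengths in m; the calibration is good to about 2 mm. The wrist camera is an equidistant fisheye: a pixel r from the principal point sees the ray r / f radians off the axis. A picture is of the moment at which its call begins. There is no depth.
- r.close_job(): hands the job in, once; it reports no verdict.
The state is a dict: "time": time; "joint_positions": joint angles; "joint_vel": joint speeds; "joint_torque": joint torques, N m; "ee_pos": TCP position; "eef_rot": TCP orientation; "ft_force": force on the tool from outside, world axes, zero at the start; "torque": the same for the moment, N m; "width": finger opening in m.
Only numpy, scipy, OpenCV 4.12 (cv2) and the standard library are available. Lean on these libraries where they do the work, as an engineer would, in place of code of your own. Each camera call takes 0.05 s, during which the arm holds its last target. There are 200 camera calls.

## Working session

There is one attempt and no reset: what is moved stays moved. The work goes in short steps, Python scripts to look and compute and a shell command to move; the robot and the scene stay as the last step left them, time stands still between calls to the robot, and variables do not carry over. Pictures are saved under pics/ and viewed, about 12 in all and at most 16, crops included, and the job is handed in when it is done.

```bash
mkdir -p pics; python3 - <<'E'
from bench import r
import cv2
s=r.read_state();print({k:s[k] for k in('time','ee_pos','eef_rot','width','ft_force')},r.tip_extent)
for n in('scene','top'):
    c=r.camera(n);cv2.imwrite(f'pics/{n}1.png',c['pixels'][:,:,::-1]);print(n,c['fx'],c['fy'],c['cx'],c['cy'],c['camera_from_world'])
E
```

```text
{'time': 0.0, 'ee_pos': array([ 0.20815738, -0.58888446,  0.2128628 ]), 'eef_rot': array([ 9.85602580e-01,  1.69077048e-01, -1.50499918e-04, -6.95806455e-04]), 'width': 0.08693599428862496, 'ft_force': array([-0.52483906,  0.088012  ,  0.45930476])} 0.022
scene 475.541446060833 475.541446060833 317.09056277130844 236.47052295699342 [[ 0.16856764  0.98562835 -0.01103205 -0.07419117]
 [-0.8569568   0.15207337  0.49244161  0.43024286]
 [ 0.48704209 -0.07355573  0.87027556 -1.16863149]
 [ 0.          0.          0.          1.        ]]
top 594.1547513065809 594.1547513065809 319.35571247389447 246.45012520787787 [[-0.00869512 -0.99990277 -0.01090131 -0.01780104]
 [ 0.99432017 -0.00980199  0.10597791 -0.52587993]
 [-0.10607446 -0.00991791  0.99430873 -0.95872298]
 [ 0.          0.          0.          1.        ]]
```

View pics/top1.png

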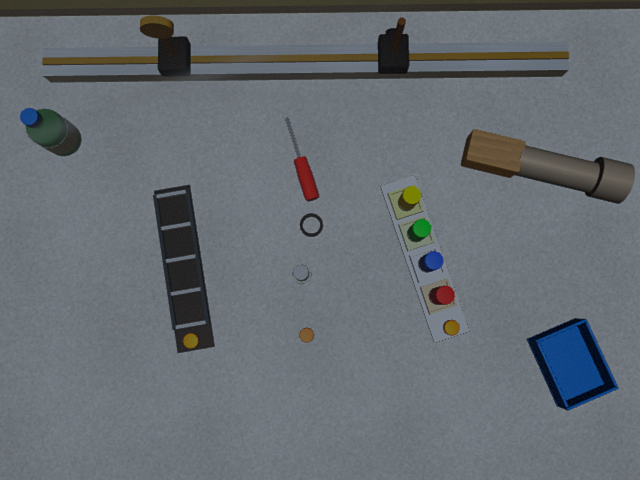

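View pics/scene1.png

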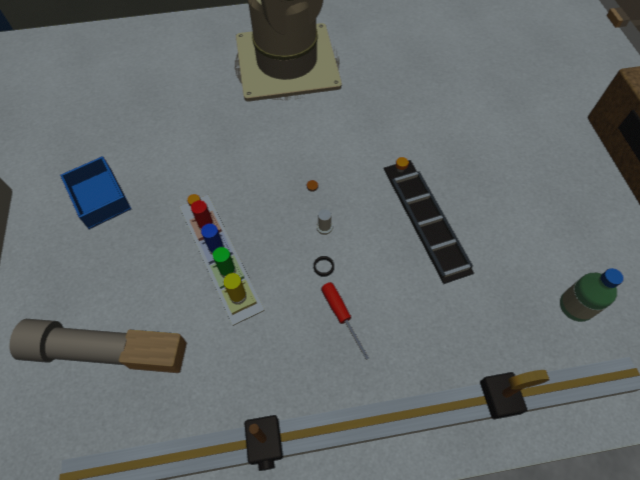

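Both views agree. Storage knob is at (452,327) in the top view, then red, blue, green, yellow. The measuring knob is at (191,341), so red goes to the far end, then blue, green, and yellow next to the knob. Next I'll measure.

```bash
cat > h.py <<'E'
import numpy as np, cv2
from bench import r
from scipy.optimize import least_squares
def grab(names=('top','scene')): return {n:r.camera(n) for n in names}
def proj(c,P):
    P=np.atleast_2d(P);q=P@c['camera_from_world'][:3,:3].T+c['camera_from_world'][:3,3]
    return np.c_[c['cx']+c['fx']*q[:,0]/-q[:,2],c['cy']-c['fy']*q[:,1]/-q[:,2]]
a=np.linspace(0,2*np.pi,48,endpoint=False)
def cen(c,x,y,R,z0,z1):
    P=np.array([[x+R*np.cos(t),y+R*np.sin(t),z] for z in(z0,z1) for t in a])
    m=cv2.moments(cv2.convexHull(proj(c,P).astype(np.float32)));return np.array([m['m10'],m['m01']])/m['m00']
HUE={'red':[(0,6),(174,180)],'orange':[(12,21)],'yellow':[(24,35)],'green':[(50,75)],'blue':[(110,130)]}
def blobs(c,col,smin=180,vmin=60):
    h=cv2.cvtColor(np.ascontiguousarray(c['pixels']),cv2.COLOR_RGB2HSV)
    m=sum(cv2.inRange(h,(lo,smin,vmin),(hi,255,255)) for lo,hi in HUE[col])
    n,l,st,ce=cv2.connectedComponentsWithStats(m)
    return [(ce[i],st[i,4]) for i in range(1,n) if st[i,4]>40]
def locate(c,px,R,z0,z1):
    return least_squares(lambda p:cen(c,*p,R,z0,z1)-px,[.55,0]).x
E
python3 - <<'E'
from h import *
C=grab()
for n,c in C.items():
    for col in HUE:
        for ce,ar in blobs(c,col):
            k=(.013,.006,.04) if col=='orange' else (.015,.02,.08)
            if ar<900: print(n,col,ce.round(1),ar,locate(c,ce,*k).round(4))
    g=cv2.cvtColor(c['pixels'],cv2.COLOR_RGB2GRAY)
    x0,x1,y0,y1=(140,230,170,360) if n=='top' else (370,490,150,290)
    # walls: bright strips in the black plate
    m=(g<75).astype(np.uint8)*255; roi=np.zeros_like(m); roi[y0:y1,x0:x1]=m[y0:y1,x0:x1]
    cs,_=cv2.findContours(roi,cv2.RETR_EXTERNAL,cv2.CHAIN_APPROX_NONE); 
    hull=cv2.convexHull(np.vstack([k for k in cs if cv2.contourArea(k)>100]))
    print(n,'plate',cv2.minAreaRect(hull),cv2.boxPoints(cv2.minAreaRect(hull)).round(1).tolist())
    f=np.zeros_like(m); cv2.fillConvexPoly(f,hull,255)
    w=((g>95)&(f>0)).astype(np.uint8); N,l,st,ce=cv2.connectedComponentsWithStats(w)
    for i in range(1,N):
        if st[i,4]>25: print(' wall',ce[i].round(1),st[i,4],locate(c,ce[i],.003,.0155,.0165).round(4))
c=C['top']['pixels'];s=C['scene']['pixels']
im=np.hstack([cv2.resize(c[170:360,130:230],None,fx=3,fy=3),cv2.resize(s[150:290,370:490],None,fx=3.8,fy=3.8)[:532]] ) if 0 else None
A=cv2.resize(c[170:360,140:230],(270,570));B=cv2.resize(s[150:290,370:490],(480,560));B=np.vstack([B,np.zeros((10,480,3),np.uint8)])
cv2.imwrite('pics/meas1.png',np.hstack([A,B])[:,:,::-1])
E
```

```text
top red [305.7 178.3] 531 [ 0.6354 -0.0015]
top red [444.9 294.3] 235 [ 0.4441 -0.2229]
top yellow [411.3 194.9] 259 [ 0.606  -0.1734]
top yellow [448.8 328.6] 50 [ 0.3897 -0.2274]
top yellow [192.1 340.5] 79 [0.3742 0.1811]
top green [421.3 228. ] 256 [ 0.5514 -0.1882]
top blue [433.2 260.2] 259 [ 0.4988 -0.2059]
top plate ((182.8524169921875, 268.52227783203125), (164.53244018554688, 39.216148376464844), 81.4163818359375) [[151.1999969482422, 190.10000610351562], [190.0, 184.3000030517578], [214.5, 346.8999938964844], [175.6999969482422, 352.79998779296875]]
 wall [170.7 193.4] 84 [0.6202 0.2296]
 wall [175.3 225.6] 85 [0.5649 0.2208]
 wall [180.3 258.1] 84 [0.5096 0.2113]
 wall [184.9 291. ] 88 [0.4543 0.2028]
 wall [189.9 324.3] 90 [0.3991 0.1936]
 wall [190.5 340.3] 126 [0.3727 0.1922]
scene red [199.1 210.6] 235 [ 0.435 -0.224]
scene red [335.3 301.8] 471 [ 0.6595 -0.0058]
scene orange [402.  162.9] 102 [0.372  0.1896]
scene orange [312.  184.9] 66 [ 0.3943 -0.0023]
scene orange [192.6 198.6] 72 [ 0.3852 -0.2408]
scene yellow [233.5 286.3] 389 [ 0.6014 -0.1727]
scene green [220.8 254.5] 208 [ 0.5356 -0.1901]
scene blue [209.1 230.9] 182 [ 0.4829 -0.2078]
scene plate ((428.90667724609375, 220.0227813720703), (135.6719512939453, 34.55839157104492), 62.241458892822266) [[382.0, 168.0], [412.6000061035156, 151.89999389648438], [475.79998779296875, 272.0], [445.20001220703125, 288.1000061035156]]
 wall [406.  175.8] 42 [0.4004 0.1917]
 wall [417.6 197.3] 48 [0.4558 0.2006]
 wall [430.1 219.8] 53 [0.5109 0.2103]
 wall [443.  243.8] 59 [0.5663 0.2191]
 wall [456.7 269.2] 62 [0.6216 0.228 ]
```

View pics/meas1.png

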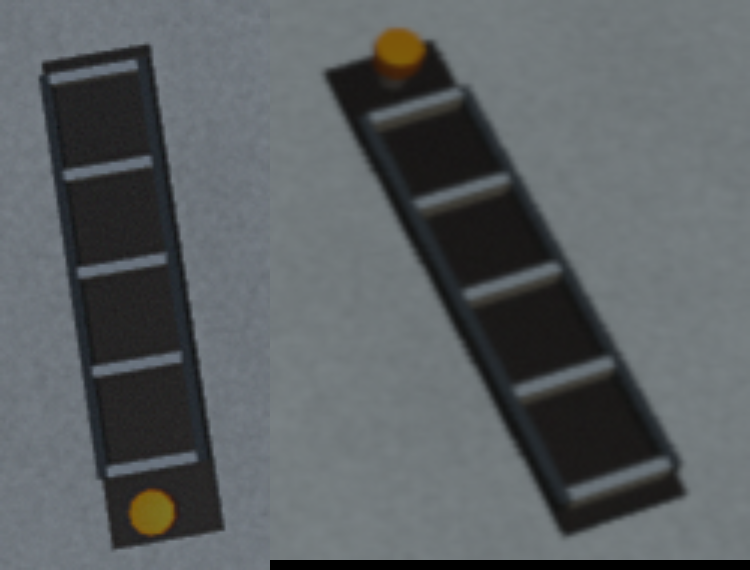

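The measuring row is clean: walls from both cameras agree to about 1.5 mm and the pitch is 56 mm. The axis heading is 0.162 rad with its centre at (0.510, 0.211). I'm moving over red now.

```bash
cat >> h.py <<'E'
from scipy.spatial.transform import Rotation as Ro
S={'red':(.4441,-.2229),'blue':(.4988,-.2059),'green':(.5514,-.1882),'yellow':(.606,-.1734)}
u=np.array([.9869,.1611]);c0=np.array([.5103,.2108])
M={k:c0+u*d for k,d in zip(('red','blue','green','yellow'),(.084,.028,-.028,-.084))}
def to(xy,z,yaw):
    s=r.read_state();R=Ro.from_quat(s['eef_rot']);d=R.inv().apply(np.r_[xy,z]-s['ee_pos'])
    x=R.as_matrix()[:,0];print('shift cm',(d*100).round(2),'turn',round(float(np.arctan2(x[1],x[0])-yaw),3),'t',round(s['time'],2),'pos',s['ee_pos'].round(4),'w',round(s['width'],4),'tilt',round(float(np.arccos(-R.as_matrix()[2,2])),4),'F',s['ft_force'].round(1))
E
python3 -m jog '[[3.44,-2.66,0,0,0],[3.44,-2.66,0,0,0],[3.44,-2.66,0,0,0],[3.44,-2.66,0,0,0],[3.44,-2.66,0,0,0],[3.44,-2.66,0,0,0],[3.44,-2.66,0,0,0],[3.44,-2.66,0,0,0],[3.44,-2.66,0,0.04,0],[0,0,0,0,0]]' 30
python3 -c "
from h import *
to(S['red'],.13,.297)"
```

```text
time: 1.2
ee_pos: [0.4261, -0.2476, 0.2109]
eef_rot: [0.989, 0.147, -0.001, -0.001]
ft_force: [0.0, -0.1, 0.7]
width: 0.0873
shift cm [ 2.46 -1.83  8.09] turn -0.002 t 1.2 pos [ 0.4261 -0.2476  0.2109] w 0.0873 tilt 0.0025 F [ 0.  -0.1  0.7]
```

```bash
python3 -m jog '[[2.46,-1.83,0,0,0],[0,0,4,0,0],[0,0,2,0,0],[0,0,0,0,0],[0,0,0,0,0],[0,0,0,0,0],[0,0,0,0,0],[0,0,0,0,0],[0,0,0,0,0],[0,0,0,0,0]]'
python3 - <<'E'
from h import *
to(S['red'],.058,.297)
c=r.camera('wrist');cv2.imwrite('pics/w1.png',c['pixels'][:,:,::-1])
T=c['camera_from_world']
def fish(P):
    q=T[:3,:3]@P+T[:3,3];v=np.array([q[0],-q[1],-q[2]]);th=np.arctan2(np.hypot(*v[:2]),v[2]);p=np.arctan2(v[1],v[0])
    return np.array([c['cx']+c['fx']*th*np.cos(p),c['cy']+c['fy']*th*np.sin(p)]).round(1)
for k,v in S.items(): print(k,'top',fish(np.r_[v,.08]),'foot',fish(np.r_[v,.01]))
E
```

```text
time: 2.2
ee_pos: [0.4465, -0.2239, 0.1541]
eef_rot: [0.989, 0.147, 0.001, 0.002]
ft_force: [0.3, 0.0, 0.7]
width: 0.0872
shift cm [-0.22 -0.21  9.61] turn -0.001 t 2.2 pos [ 0.4465 -0.2239  0.1541] w 0.0872 tilt 0.0047 F [0.3 0.  0.7]
red top [318.6 242.1] foot [318.9 220.3]
blue top [318.1 158.1] foot [318.6 154.1]
green top [315.7  74.9] foot [316.7  89.2]
yellow top [318.6  -3.6] foot [318.9  26.1]
```

View pics/w1.png

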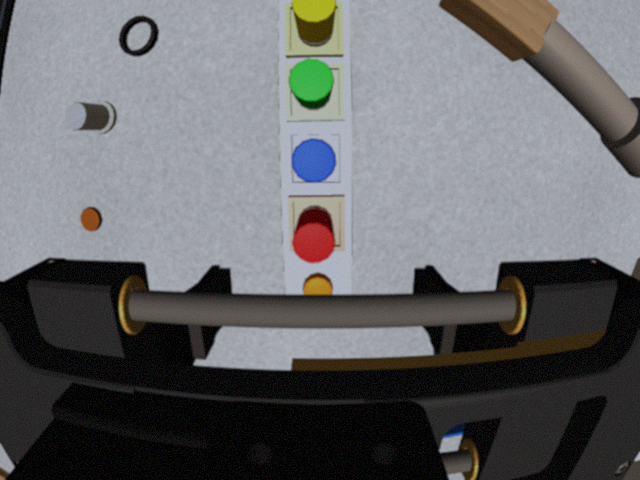

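The wrist view shows red's top at (314,242) against a predicted (319,242), about 1.5 mm off. The jaws straddle the row cleanly, so I'll descend and grip.

```bash
python3 -m jog '[[-0.2,-0.2,3,0,0],[0,0,3,0,0],[0,0,2.5,0,0],[0,0,1,0,0],[0,0,0,0,0],[0,0,0,0,1],[0,0,0,0,1],[0,0,0,0,1],[0,0,0,0,1],[0,0,0,0,1]]' 30
python3 -c "
from h import *
to(S['red'],.058,.297)"
```

```text
time: 3.25
ee_pos: [0.4482, -0.2248, 0.0621]
eef_rot: [0.989, 0.147, 0.005, 0.005]
ft_force: [0.2, 0.2, -0.6]
width: 0.0552
shift cm [-0.34 -0.3   0.41] turn -0.001 t 3.25 pos [ 0.4482 -0.2248  0.0621] w 0.0552 tilt 0.0144 F [ 0.2  0.2 -0.6]
```

```bash
python3 -m jog '[[-0.3,-0.2,0.4,0,1],[0,0,0,0,1],[0,0,0,0,1],[0,0,0,0,1],[0,0,0,0,1],[0,0,0,0,1],[0,0,0,0,1],[0,0,-1,0,1],[0,0,-3,0,1],[0,0,-4,0,1]]' 30
python3 -c "
from h import *
to(M['red'],.14,.162)"
```

```text
time: 4.25
ee_pos: [0.44, -0.2213, 0.136]
eef_rot: [0.989, 0.148, 0.001, 0.001]
ft_force: [0.0, -1.1, -1.0]
width: 0.0296
shift cm [ 27.66 -38.15  -0.47] turn 0.134 t 4.25 pos [ 0.44   -0.2213  0.136 ] w 0.0296 tilt 0.0039 F [ 0.  -1.1 -1. ]
```

```bash
python3 -m jog '[[0,0,-0.5,0.134,1],[2.4,-4.4,0,0,1],[2.4,-4.4,0,0,1],[2.4,-4.4,0,0,1],[2.4,-4.4,0,0,1],[2.4,-4.4,0,0,1],[2.4,-4.4,0,0,1],[2.4,-4.4,0,0,1],[2.4,-4.4,0,0,1],[1.5,-3,0,0,1]]'
python3 -c "
from h import *
to(M['red'],.14,.162)"
```

```text
time: 5.25
ee_pos: [0.5912, 0.184, 0.1526]
eef_rot: [0.998, 0.07, 0.008, 0.006]
ft_force: [0.3, 0.1, -0.8]
width: 0.0292
shift cm [ 0.74 -3.98  1.22] turn -0.022 t 5.25 pos [0.5912 0.184  0.1526] w 0.0292 tilt 0.0205 F [ 0.3  0.1 -0.8]
```

```bash
python3 -m jog '[[0.7,-3.9,0,-0.02,1],[0,0,0,0,1],[0,0,0,0,1],[0,0,2,0,1],[0,0,2,0,1],[0,0,2,0,1],[0,0,1,0,1],[0,0,0,0,1],[0,0,0,0,1],[0,0,0,0,1]]'
python3 -c "
from h import *
to(M['red'],.054,.162)"
```

```text
time: 6.25
ee_pos: [0.595, 0.227, 0.0851]
eef_rot: [0.997, 0.081, 0.009, 0.006]
ft_force: [0.6, 0.7, -1.6]
width: 0.0294
shift cm [-0.27  0.2   3.11] turn 0.0 t 6.25 pos [0.595  0.227  0.0851] w 0.0294 tilt 0.0215 F [ 0.6  0.7 -1.6]
```

```bash
python3 -m jog '[[-0.3,0.2,1.2,0,1],[0,0,1,0,1],[0,0,0.2,0,1],[0,0,0,0,1],[0,0,0,0,1],[0,0,0,0,1],[0,0,0,0,1],[0,0,0,0,1],[0,0,0,0,1],[0,0,0,0,1]]'
python3 - <<'E'
from h import *
to(M['red'],.054,.162)
c=r.camera('scene')['pixels'];cv2.imwrite('pics/s2.png',cv2.resize(c[130:330,340:580],None,fx=3,fy=3)[:,:,::-1])
E
```

```text
time: 7.25
ee_pos: [0.5938, 0.2247, 0.0614]
eef_rot: [0.997, 0.081, 0.011, 0.005]
ft_force: [0.1, 0.5, -1.0]
width: 0.0287
shift cm [-0.08  0.02  0.74] turn 0.0 t 7.25 pos [0.5938 0.2247 0.0614] w 0.0287 tilt 0.024 F [ 0.1  0.5 -1. ]
```

View pics/s2.png

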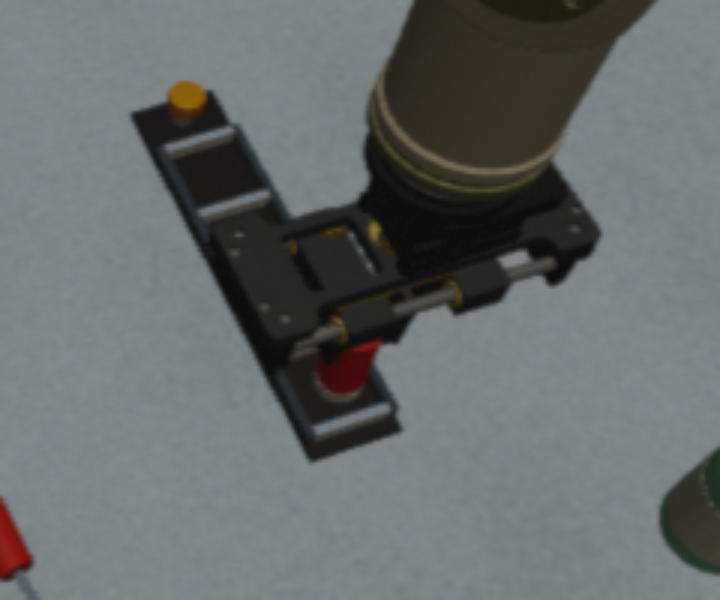

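Red is inside the farthest cell, at crop pixel (345,375), hanging slightly above the floor. I'll lower to contact.

```bash
python3 -m jog '[[0,0,0.2,0,1],[0,0,0.2,0,1],[0,0,0.2,0,1],[0,0,0.1,0,1],[0,0,0,0,1],[0,0,0,0,1],[0,0,0,0,1],[0,0,0,0,1],[0,0,0,0,1],[0,0,0,0,1]]'
python3 -c "
from h import *
to(M['red'],.054,.162)"
```

```text
time: 8.3
ee_pos: [0.5942, 0.2248, 0.0542]
eef_rot: [0.997, 0.081, 0.011, 0.005]
ft_force: [-0.0, -0.7, -0.0]
width: 0.0293
shift cm [-0.11  0.03  0.01] turn 0.0 t 8.3 pos [0.5942 0.2248 0.0542] w 0.0293 tilt 0.0246 F [-0.  -0.7 -0. ]
```

```bash
python3 -m jog '[[0,0,0.1,0,1],[0,0,0,0,0.4],[0,0,0,0,0.4],[0,0,0,0,0.4],[0,0,0,0,0.4],[0,0,0,0,0.4],[0,0,-1,0,0],[0,0,-3,0,0],[0,0,-4,0,0],[0,0,-2,0,0]]'
python3 -c "
from h import *
to(S['blue'],.16,.297)"
```

```text
time: 9.3
ee_pos: [0.5903, 0.2252, 0.1554]
eef_rot: [0.997, 0.081, 0.009, 0.005]
ft_force: [0.1, 0.8, 0.7]
width: 0.0764
shift cm [-16.01  41.06  -0.23] turn -0.134 t 9.3 pos [0.5903 0.2252 0.1554] w 0.0764 tilt 0.0207 F [0.1 0.8 0.7]
```

```bash
python3 -m jog '[[-1.8,4.6,0,0,0],[-1.8,4.6,0,0,0],[-1.8,4.6,0,0,0],[-1.8,4.6,0,0,0],[-1.8,4.6,0,0,0],[-1.8,4.6,0,0,0],[-1.8,4.6,0,0,0],[-1.8,4.6,0,0,0],[-1.6,4.2,0,-0.134,0],[0,0,0,0,0]]'
python3 - <<'E'
from h import *
to(S['blue'],.1,.297)
c=r.camera('top');cv2.imwrite('pics/t2.png',c['pixels'][:,:,::-1])
for ce,ar in blobs(c,'red'): print(ce,ar,locate(c,ce,.015,.016,.076),M['red'])
E
```

```text
time: 10.3
ee_pos: [0.4995, -0.2121, 0.1682]
eef_rot: [0.988, 0.154, 0.016, 0.006]
ft_force: [-0.2, -0.0, -0.4]
width: 0.0873
shift cm [-0.09 -0.73  6.81] turn 0.012 t 10.3 pos [ 0.4995 -0.2121  0.1682] w 0.0873 tilt 0.035 F [-0.2 -0.  -0.4]
[305.69565217 178.23062382] 529 [ 0.63637869 -0.00141966] [0.5931996 0.2243324]
[160.77631579 202.32017544] 228 [0.59893185 0.23695908] [0.5931996 0.2243324]
```

```bash
python3 - <<'E'
import cv2
i=cv2.imread('pics/t2.png');cv2.imwrite('pics/t2c.png',cv2.resize(i[170:360,140:240],None,fx=3,fy=3))
E
```

```text
(no output)
```

View pics/t2c.png

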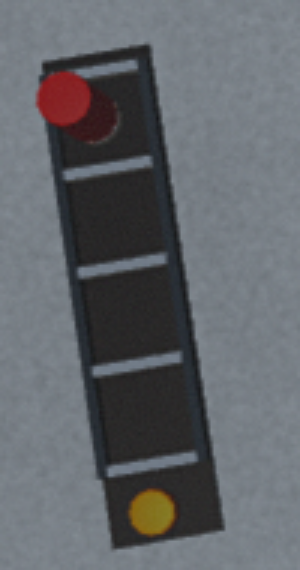

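```bash
python3 - <<'E'
from h import *
class F: pass
T=np.load if 0 else None
c=r.camera('top')
print('red',locate(c,np.array([160.8,202.3]),.015,.0755,.076),M['red'])
for k,p in dict(red=(444.9,294.3),blue=(433.2,260.2),green=(421.3,228.),yellow=(411.3,194.9)).items(): print(k,locate(c,np.array(p),.015,.0795,.08).round(4),S[k])
E
```

```text
red [0.59399099 0.22939422] [0.5931996 0.2243324]
red [ 0.4434 -0.2178] (0.4441, -0.2229)
blue [ 0.4968 -0.2012] (0.4988, -0.2059)
green [ 0.5478 -0.184 ] (0.5514, -0.1882)
yellow [ 0.6009 -0.1696] (0.606, -0.1734)
```

The red mask caught only its bright top face. With that corrected, red stands at (0.594, 0.229) against a cell centre of (0.593, 0.224), which is within tolerance. I'll use the corrected source positions for the rest, starting with blue.

```bash
cat >> h.py <<'E'
S={'blue':(.4975,-.2025),'green':(.549,-.1855),'yellow':(.602,-.171)}
E
python3 -c "
from h import *
to(S['blue'],.1,.297)"
python3 -m jog '[[-0.3,-1,1.5,0,0],[0,0,2,0,0],[0,0,2,0,0],[0,0,1.3,0,0],[0,0,0,0,0],[0,0,0,0,0],[0,0,0,0,0.2],[0,0,0,0,0.2],[0,0,0,0,0.2],[0,0,0,0,0.2]]'
python3 -c "
from h import *
to(S['blue'],.058,.297)"
```

```text
shift cm [-0.5  -0.56  6.82] turn 0.011 t 10.4 pos [ 0.5015 -0.206   0.1684] w 0.0873 tilt 0.0357 F [0.2 1.1 0.3]
time: 11.4
ee_pos: [0.5042, -0.1873, 0.1044]
eef_rot: [0.987, 0.156, 0.021, 0.006]
ft_force: [0.5, -0.0, 0.4]
width: 0.0709
shift cm [-1.29  1.15  4.62] turn 0.018 t 11.4 pos [ 0.5042 -0.1873  0.1044] w 0.0709 tilt 0.0444 F [ 0.5 -0.   0.4]
```

```bash
python3 -m jog '[[-1.1,1.1,0,0.018,0],[0,0,0,0,0],[0,0,0,0,0],[0,0,1,0,0],[0,0,1,0,0],[0,0,1,0,0],[0,0,1,0,0],[0,0,0.4,0,0],[0,0,0,0,0],[0,0,0,0,0]]'
python3 -c "
from h import *
to(S['blue'],.058,.297)"
```

```text
time: 12.4
ee_pos: [0.4976, -0.2026, 0.055]
eef_rot: [0.989, 0.146, 0.021, 0.005]
ft_force: [0.7, 0.1, 1.2]
width: 0.0873
shift cm [ 0.   -0.01 -0.3 ] turn -0.003 t 12.4 pos [ 0.4976 -0.2026  0.055 ] w 0.0873 tilt 0.0424 F [0.7 0.1 1.2]
```

```bash
python3 -m jog '[[0,0,-0.3,0,1],[0,0,0,0,1],[0,0,0,0,1],[0,0,0,0,1],[0,0,0,0,1],[0,0,0,0,1],[0,0,0,0,1],[0,0,0,0,1],[0,0,0,0,1],[0,0,0,0,1]]' 30
python3 -c "
from h import *
to(S['blue'],.14,.297)"
```

```text
time: 13.4
ee_pos: [0.4985, -0.203, 0.0599]
eef_rot: [0.989, 0.146, 0.022, 0.006]
ft_force: [-0.3, 0.6, 0.6]
width: 0.0293
shift cm [ 0.25  0.06 -8.01] turn -0.003 t 13.4 pos [ 0.4985 -0.203   0.0599] w 0.0293 tilt 0.0449 F [-0.3  0.6  0.6]
```

```bash
python3 -m jog '[[0,0,-1.5,0,1],[0,0,-2.5,0,1],[0,0,-2.5,0,1],[0,0,-2,0,1],[0,0,0,0.05,1],[0,0,0,0.08,1],[0,-2,0,0,1],[1,-3,0,0,1],[1.2,-3,0,0,1],[1.2,-3,0,0,1]]'
python3 -c "
from h import *
to(M['blue'],.14,.162)"
```

```text
time: 14.4
ee_pos: [0.5094, -0.09, 0.157]
eef_rot: [0.997, 0.075, 0.023, 0.006]
ft_force: [0.4, 0.0, -1.8]
width: 0.0288
shift cm [  7.31 -29.78   1.59] turn -0.012 t 14.4 pos [ 0.5094 -0.09    0.157 ] w 0.0288 tilt 0.047 F [ 0.4  0.  -1.8]
```

```bash
python3 -m jog '[[0.8,-3,0,0,1],[0.8,-3,0,0,1],[0.8,-3,0,0,1],[0.8,-3,0,0,1],[0.8,-3,0,0,1],[0.8,-3,0,0,1],[0.8,-3,0,0,1],[0.8,-3,0,0,1],[0.6,-2.8,0,0,1],[0.3,-2,0,0,1]]'
python3 -m jog '[[0,0,0,0,1],[0,0,0,0,1],[0,0,0,0,1],[0,0,2,0,1],[0,0,2,0,1],[0,0,0,0,1],[0,0,0,0,1],[0,0,0,0,1],[0,0,0,0,1],[0,0,0,0,1]]'
python3 -c "
from h import *
to(M['blue'],.056,.162)"
```

```text
time: 15.4
ee_pos: [0.5381, 0.2195, 0.1664]
eef_rot: [0.997, 0.075, 0.026, 0.007]
ft_force: [0.8, -0.5, -2.4]
width: 0.029
time: 16.4
ee_pos: [0.5423, 0.2157, 0.132]
eef_rot: [0.997, 0.073, 0.028, 0.008]
ft_force: [0.7, 0.1, -1.8]
width: 0.0289
shift cm [-0.86 -0.17  7.57] turn -0.015 t 16.4 pos [0.5423 0.2157 0.132 ] w 0.0289 tilt 0.0588 F [ 0.7  0.1 -1.8]
```

```bash
python3 -m jog '[[-0.9,0,0.5,-0.015,1],[0,0,0.9,0,1],[0,0,0.9,0,1],[0,0,0.9,0,1],[0,0,0.9,0,1],[0,0,0.9,0,1],[0,0,0.9,0,1],[0,0,0.5,0,1],[0,0,0.3,0,1],[0,0,0,0,1]]'
python3 -c "
from h import *
to(M['blue'],.056,.162)"
```

```text
time: 17.4
ee_pos: [0.5362, 0.2136, 0.0578]
eef_rot: [0.996, 0.082, 0.028, 0.008]
ft_force: [0.3, 0.3, -1.5]
width: 0.0291
shift cm [ 0.19 -0.15  0.19] turn 0.002 t 17.4 pos [0.5362 0.2136 0.0578] w 0.0291 tilt 0.0574 F [ 0.3  0.3 -1.5]
```

```bash
python3 -m jog '[[0,0,0.2,0,1],[0,0,0.1,0,1],[0,0,0,0,0.3],[0,0,0,0,0.3],[0,0,0,0,0.3],[0,0,0,0,0.3],[0,0,0,0,0.3],[0,0,-3,0,0],[0,0,-5,0,0],[0,0,-4,0,0]]'
python3 -c "
from h import *
to(S['green'],.16,.297)"
```

```text
time: 18.4
ee_pos: [0.5273, 0.2137, 0.1739]
eef_rot: [0.996, 0.082, 0.024, 0.008]
ft_force: [0.9, 0.5, 1.3]
width: 0.0773
shift cm [-4.46 39.7   2.01] turn -0.132 t 18.4 pos [0.5273 0.2137 0.1739] w 0.0773 tilt 0.0506 F [0.9 0.5 1.3]
```

```bash
python3 -m jog '[[-0.3,3.3,0,0,0],[-0.3,3.3,0,0,0],[-0.3,3.3,0,0,0],[-0.3,3.3,0,0,0],[-0.3,3.3,0,0,0],[-0.3,3.3,0,0,0],[-0.3,3.3,0,0,0],[-0.3,3.3,0,0,0],[-0.3,3.3,0,0,0],[-0.3,3.3,0,0,0]]'
python3 -m jog '[[-0.4,3.3,0,0,0],[-0.3,2.5,0,0,0],[0,0.8,0,-0.07,0],[0,0,0,-0.06,0],[0,0,1,0,0],[0,0,1.5,0,0],[0,0,1.5,0,0],[0,0,1,0,0],[0,0,0,0,0],[0,0,0,0,0]]'
python3 - <<'E'
from h import *
to(S['green'],.058,.297)
c=r.camera('top');i=c['pixels'];cv2.imwrite('pics/t3.png',cv2.resize(i[160:370,140:480],(765,472))[:,:,::-1])
for n in('red','blue'):
  for ce,ar in blobs(c,n):
    if ce[0]<230:print(n,ce,ar,locate(c,ce,.015,.0755,.076),M[n])
E
```

```text
time: 19.4
ee_pos: [0.5553, -0.1205, 0.1873]
eef_rot: [0.996, 0.088, 0.031, 0.007]
ft_force: [0.4, -0.1, -0.8]
width: 0.0872
time: 20.4
ee_pos: [0.5608, -0.1953, 0.1312]
eef_rot: [0.988, 0.149, 0.028, 0.009]
ft_force: [0.8, -0.2, 0.5]
width: 0.0872
shift cm [-1.23 -1.47  7.23] turn 0.002 t 20.4 pos [ 0.5608 -0.1953  0.1312] w 0.0872 tilt 0.059 F [ 0.8 -0.2  0.5]
red [160.81140351 202.34649123] 228 [0.59391553 0.22937447] [0.5931996 0.2243324]
blue [169.56704981 238.16091954] 261 [0.53616892 0.21431284] [0.5379332 0.2153108]
```

View pics/t3.png

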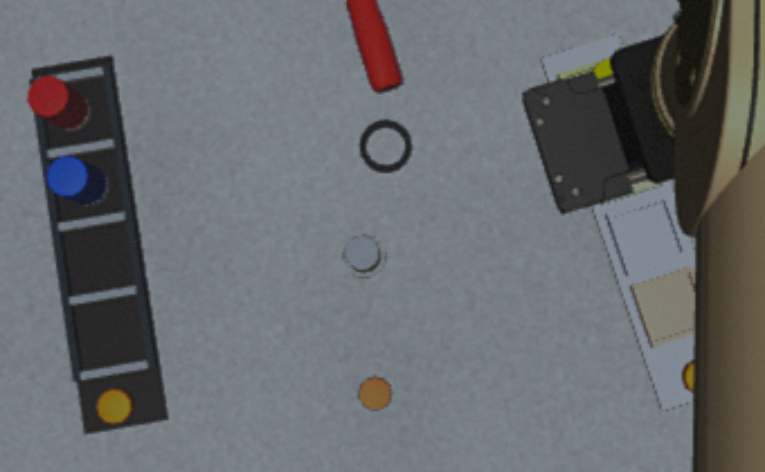

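Red and blue stand upright in the farthest and second cells, at crop pixels (50,97) and (70,177). Green is next.

```bash
python3 -m jog '[[-1.2,-1.4,0,0,0],[0,0,0,0,0],[0,0,0.8,0,0],[0,0,1,0,0],[0,0,1,0,0],[0,0,0.7,0,0],[0,0,0,0,0],[0,0,0,0,0],[0,0,0,0,0],[0,0,0,0,0]]'
python3 -c "
from h import *
to(S['green'],.058,.297)"
```

```text
time: 21.45
ee_pos: [0.5494, -0.1865, 0.0935]
eef_rot: [0.988, 0.148, 0.03, 0.009]
ft_force: [-0.0, 0.5, -0.1]
width: 0.087
shift cm [-0.21 -0.21  3.54] turn 0.001 t 21.45 pos [ 0.5494 -0.1865  0.0935] w 0.087 tilt 0.062 F [-0.   0.5 -0.1]
```

```bash
python3 -m jog '[[-0.2,-0.1,0.7,0,0],[0,0,1,0,0],[0,0,1,0,0],[0,0,0.7,0,0.2],[0,0,0,0,1],[0,0,0,0,1],[0,0,0,0,1],[0,0,0,0,1],[0,0,0,0,1],[0,0,0,0,1]]' 30
python3 -m jog '[[0,0,0,0,1],[0,0,0,0,1],[0,0,0,0,1],[0,0,0,0,1],[0,0,0,0,1],[0,0,0,0,1],[0,0,0,0,1],[0,0,0,0,1],[0,0,0,0,1],[0,0,0,0,1]]' 30
python3 -c "
from h import *
to(S['green'],.058,.297)"
```

```text
time: 22.45
ee_pos: [0.5496, -0.1866, 0.057]
eef_rot: [0.988, 0.148, 0.03, 0.01]
ft_force: [-0.8, -0.3, 0.3]
width: 0.039
time: 23.45
ee_pos: [0.5496, -0.1866, 0.0572]
eef_rot: [0.988, 0.148, 0.03, 0.01]
ft_force: [0.2, 0.8, -0.2]
width: 0.029
shift cm [-0.02 -0.13 -0.09] turn 0.001 t 23.45 pos [ 0.5496 -0.1866  0.0572] w 0.029 tilt 0.0632 F [ 0.2  0.8 -0.2]
```

```bash
python3 -m jog '[[0,0,-2,0,1],[0,0,-4,0,1],[0,0,-4,0,1],[0,0,0,0.07,1],[0,0,0,0.064,1],[0,-2,0,0,1],[0,-3.2,0,0,1],[0,-3.2,0,0,1],[0,-3.2,0,0,1],[0,-3.2,0,0,1]]'
python3 -c "
from h import *
to(M['green'],.14,.162)"
```

```text
time: 24.45
ee_pos: [0.5187, -0.0401, 0.1574]
eef_rot: [0.997, 0.074, 0.03, 0.008]
ft_force: [0.4, 0.4, -0.8]
width: 0.0289
shift cm [  0.   -24.93   1.24] turn -0.013 t 24.45 pos [ 0.5187 -0.0401  0.1574] w 0.0289 tilt 0.0624 F [ 0.4  0.4 -0.8]
```

```bash
python3 -m jog '[[0,-3.2,0,0,1],[0,-3.2,0,0,1],[0,-3.2,0,0,1],[0,-3.2,0,0,1],[0,-3.2,0,0,1],[0,-3.2,0,0,1],[0,-3,0,0,1],[0,-1.5,0,0,1],[0,0,0,0,1],[0,0,0,0,1]]'
python3 -c "
from h import *
to(M['green'],.0535,.162)"
```

```text
time: 25.45
ee_pos: [0.4789, 0.2081, 0.1529]
eef_rot: [0.996, 0.078, 0.031, 0.008]
ft_force: [1.4, -0.1, -0.1]
width: 0.0293
shift cm [-0.26  0.03  9.95] turn -0.005 t 25.45 pos [0.4789 0.2081 0.1529] w 0.0293 tilt 0.0642 F [ 1.4 -0.1 -0.1]
```

```bash
python3 -m jog '[[-0.5,0,0.5,-0.005,1],[0,0,1.1,0,1],[0,0,1.1,0,1],[0,0,1.1,0,1],[0,0,1.1,0,1],[0,0,1.1,0,1],[0,0,1.1,0,1],[0,0,1,0,1],[0,0,0.5,0,1],[0,0,0,0,1]]'
python3 -c "
from h import *
to(M['green'],.0535,.162)"
```

```text
time: 26.45
ee_pos: [0.4797, 0.2007, 0.057]
eef_rot: [0.997, 0.077, 0.03, 0.009]
ft_force: [-0.6, 0.3, -1.2]
width: 0.0294
shift cm [ 0.36 -0.52  0.36] turn -0.006 t 26.45 pos [0.4797 0.2007 0.057 ] w 0.0294 tilt 0.0619 F [-0.6  0.3 -1.2]
```

```bash
python3 -m jog '[[0.1,-0.4,0,0,1],[0,0,0.2,0,1],[0,0,0.2,0,1],[0,0,0,0,0.3],[0,0,0,0,0.3],[0,0,0,0,0.3],[0,0,0,0,0.3],[0,0,-3,0,0],[0,0,-5,0,0],[0,0,-5,0,0]]'
python3 -c "
from h import *
to(S['yellow'],.16,.297)"
```

```text
time: 27.45
ee_pos: [0.4697, 0.2056, 0.1817]
eef_rot: [0.997, 0.078, 0.025, 0.01]
ft_force: [1.8, -0.1, 0.1]
width: 0.0772
shift cm [ 7.1  39.19  3.43] turn -0.141 t 27.45 pos [0.4697 0.2056 0.1817] w 0.0772 tilt 0.0537 F [ 1.8 -0.1  0.1]
```

```bash
python3 -m jog '[[0.5,3.2,0,0,0],[0.5,3.2,0,0,0],[0.5,3.2,0,0,0],[0.5,3.2,0,0,0],[0.5,3.2,0,0,0],[0.5,3.2,0,0,0],[0.5,3.2,0,0,0],[0.5,3.2,0,0,0],[0.5,3.2,0,0,0],[0.5,3.2,0,0,0]]'
python3 -m jog '[[0.5,3.2,0,0,0],[0.2,2.2,0,0,0],[0,0.5,0,-0.07,0],[0,0,0,-0.06,0],[0,0,1,0,0],[0,0,1,0,0],[0,0,1,0,0],[0,0,1,0,0],[0,0,0,0,0],[0,0,0,0,0]]'
python3 - <<'E'
from h import *
to(S['yellow'],.058,.297)
c=r.camera('top')
for n in('red','blue','green'):
  for ce,ar in blobs(c,n):
    if ce[0]<230 and ce[1]>180:print(n,ce,ar,locate(c,ce,.015,.0755,.076),M[n])
E
```

```text
time: 28.45
ee_pos: [0.5756, -0.1066, 0.2037]
eef_rot: [0.996, 0.083, 0.034, 0.01]
ft_force: [0.9, -1.1, -0.6]
width: 0.0866
time: 29.45
ee_pos: [0.5947, -0.1728, 0.1602]
eef_rot: [0.989, 0.143, 0.032, 0.012]
ft_force: [-0.1, 1.2, 0.9]
width: 0.0872
shift cm [ 0.14 -0.3  10.24] turn -0.008 t 29.45 pos [ 0.5947 -0.1728  0.1602] w 0.0872 tilt 0.0681 F [-0.1  1.2  0.9]
red [160.85407725 202.46781116] 233 [0.59371839 0.22930227] [0.5931996 0.2243324]
blue [169.57088123 238.09195402] 261 [0.53627905 0.21430874] [0.5379332 0.2153108]
green [173.3619403  273.36940299] 268 [0.48021059 0.20730362] [0.4826668 0.2062892]
```

Green stands at (0.480, 0.207), 2.5 mm from its target. Yellow is last.

```bash
python3 -m jog '[[0.1,-0.2,1,-0.008,0],[0,0,1.1,0,0],[0,0,1.1,0,0],[0,0,1.1,0,0],[0,0,1.1,0,0],[0,0,0.5,0,0],[0,0,0,0,0],[0,0,0,0,0],[0,0,0,0,0],[0,0,0,0,0]]'
python3 -c "
from h import *
to(S['yellow'],.058,.297)"
```

```text
time: 30.5
ee_pos: [0.5998, -0.1713, 0.0965]
eef_rot: [0.988, 0.148, 0.032, 0.012]
ft_force: [0.2, -0.5, -0.6]
width: 0.0867
shift cm [-0.01 -0.09  3.86] turn 0.001 t 30.5 pos [ 0.5998 -0.1713  0.0965] w 0.0867 tilt 0.0689 F [ 0.2 -0.5 -0.6]
```

```bash
python3 -m jog '[[0,-0.1,0.8,0,0],[0,0,1,0,0],[0,0,1,0,0],[0,0,0.8,0,0.2],[0,0,0.2,0,1],[0,0,0,0,1],[0,0,0,0,1],[0,0,0,0,1],[0,0,0,0,1],[0,0,0,0,1]]' 30
python3 -m jog '[[0,0,0,0,1],[0,0,0,0,1],[0,0,0,0,1],[0,0,0,0,1],[0,0,0,0,1],[0,0,0,0,1],[0,0,0,0,1],[0,0,0,0,1],[0,0,0,0,1],[0,0,0,0,1]]' 30
python3 -c "
from h import *
to(S['yellow'],.058,.297)"
```

```text
time: 31.5
ee_pos: [0.6026, -0.1709, 0.0558]
eef_rot: [0.988, 0.148, 0.033, 0.012]
ft_force: [0.2, 0.2, 0.3]
width: 0.0391
time: 32.5
ee_pos: [0.6027, -0.171, 0.0561]
eef_rot: [0.988, 0.148, 0.033, 0.013]
ft_force: [-0.0, -0.1, -0.9]
width: 0.0292
shift cm [-0.06 -0.01 -0.2 ] turn 0.001 t 32.5 pos [ 0.6027 -0.171   0.0561] w 0.0292 tilt 0.0704 F [-0.  -0.1 -0.9]
```

```bash
python3 -m jog '[[0,0,-2,0,1],[0,0,-4,0,1],[0,0,-4,0,1],[0,0,0,0.07,1],[0,0,0,0.064,1],[-0.5,-2,0,0,1],[-0.9,-3.1,0,0,1],[-0.9,-3.1,0,0,1],[-0.9,-3.1,0,0,1],[-0.9,-3.1,0,0,1]]'
python3 -c "
from h import *
to(M['yellow'],.14,.162)"
```

```text
time: 33.5
ee_pos: [0.5304, -0.0343, 0.1518]
eef_rot: [0.997, 0.074, 0.033, 0.01]
ft_force: [0.8, -0.1, -0.4]
width: 0.0292
shift cm [ -6.79 -24.44   0.13] turn -0.012 t 33.5 pos [ 0.5304 -0.0343  0.1518] w 0.0292 tilt 0.0682 F [ 0.8 -0.1 -0.4]
```

```bash
python3 -m jog '[[-0.9,-3.2,0,0,1],[-0.9,-3.2,0,0,1],[-0.9,-3.2,0,0,1],[-0.9,-3.2,0,0,1],[-0.9,-3.2,0,0,1],[-0.9,-3.2,0,0,1],[-0.9,-3,0,0,1],[-0.5,-1.5,0,0,1],[0,0,0,-0.01,1],[0,0,0,0,1]]'
python3 -c "
from h import *
to(M['yellow'],.0525,.162)"
```

```text
time: 34.5
ee_pos: [0.4199, 0.2021, 0.1411]
eef_rot: [0.996, 0.084, 0.033, 0.012]
ft_force: [-0.1, 0.4, -1.3]
width: 0.0293
shift cm [0.09 0.34 8.9 ] turn 0.007 t 34.5 pos [0.4199 0.2021 0.1411] w 0.0293 tilt 0.071 F [-0.1  0.4 -1.3]
```

```bash
python3 -m jog '[[-0.2,0.2,0.5,0,1],[0,0,1,0,1],[0,0,1,0,1],[0,0,1,0,1],[0,0,1,0,1],[0,0,1,0,1],[0,0,1,0,1],[0,0,1,0,1],[0,0,0.5,0,1],[0,0,0,0,1]]'
python3 -c "
from h import *
to(M['yellow'],.0525,.162)"
```

```text
time: 35.5
ee_pos: [0.4248, 0.1937, 0.0523]
eef_rot: [0.996, 0.081, 0.032, 0.012]
ft_force: [-0.6, 0.9, -0.2]
width: 0.0293
shift cm [ 0.31 -0.31 -0.01] turn 0.0 t 35.5 pos [0.4248 0.1937 0.0523] w 0.0293 tilt 0.0683 F [-0.6  0.9 -0.2]
```

```bash
python3 -m jog '[[0.1,-0.3,-0.2,0,1],[0,0,0,0,1],[0,0,0.2,0,1],[0,0,0,0,0.3],[0,0,0,0,0.3],[0,0,0,0,0.3],[0,0,0,0,0.3],[0,0,-3,0,0],[0,0,-5,0,0],[0,0,-5,0,0]]'
python3 -m jog '[[0,4,0,0,0],[0,4,0,0,0],[0,4,0,0,0],[0,4,0,0,0],[0,4,0,0,0],[0,3,0,0,0],[0,0,0,0,0],[0,0,0,0,0],[0,0,0,0,0],[0,0,0,0,0]]'
python3 - <<'E'
from h import *
print(r.read_state()['ee_pos'])
C=grab();c=C['top']
for n in('red','blue','green','yellow'):
  for ce,ar in blobs(c,n):
    if ce[0]<230 and ce[1]>180 and ce[1]<335:
      d=locate(c,ce,.015,.0755,.076)-c0;print(n,'row x,y mm',np.round([1e3*d@u,1e3*(-u[1]*d[0]+u[0]*d[1])],1),ar)
A=cv2.resize(c['pixels'][170:360,140:230],(270,570));B=cv2.resize(C['scene']['pixels'][140:290,370:490],(456,570))
cv2.imwrite('pics/end.png',np.hstack([A,B])[:,:,::-1])
E
```

```text
time: 36.5
ee_pos: [0.414, 0.1986, 0.1817]
eef_rot: [0.996, 0.081, 0.027, 0.012]
ft_force: [1.4, 0.9, 0.3]
width: 0.0767
time: 37.5
ee_pos: [0.4559, -0.0323, 0.1983]
eef_rot: [0.996, 0.084, 0.036, 0.012]
ft_force: [0.5, 0.4, -1.0]
width: 0.087
[ 0.45593901 -0.03228167  0.19828064]
red row x,y mm [85.5  4.7] 231
blue row x,y mm [26.2 -0.7] 259
green row x,y mm [-30.3   1.4] 266
yellow row x,y mm [-85.9   1.1] 275
```

View pics/end.png

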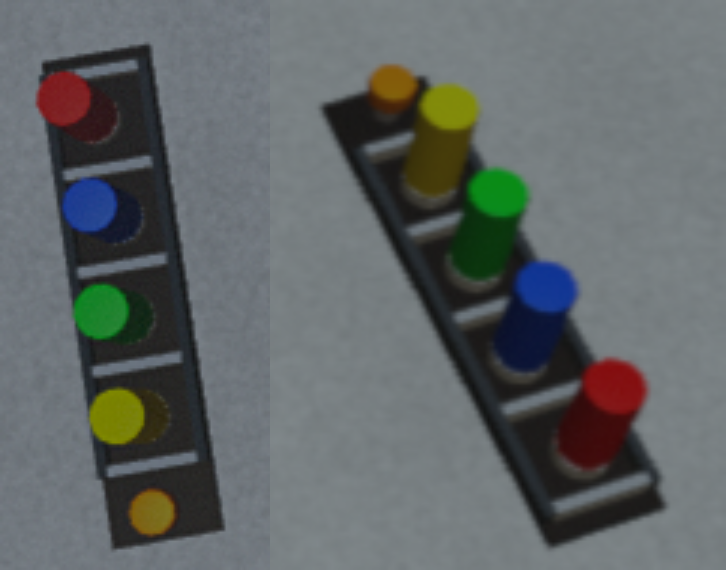

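All four are in the right cells. Red looks a little more slanted than its neighbours, so I'll check its lean numerically before handing in.

```bash
python3 - <<'E'
from h import *
C=grab()
for n in('top','scene'):
  c=C[n];g=np.ascontiguousarray(c['pixels']);h=cv2.cvtColor(g,cv2.COLOR_RGB2HSV)
  for k in('red','blue','green','yellow'):
    p=proj(c,np.r_[M[k],.076])[0]
    m=sum(cv2.inRange(h,(lo,110,25),(hi,255,255)) for lo,hi in HUE[k]).astype(np.uint8)
    N,l,st,ce=cv2.connectedComponentsWithStats(m);i=1+np.argmin([np.hypot(*(e-p)) if s[4]>100 else 1e9 for e,s in zip(ce[1:],st[1:])])
    # fit foot xy and lean to mask silhouette moments: second moment axis vs model
    def ax(pts,mask=None):
      mm=cv2.moments((l==i).astype(np.uint8),True) if pts is None else cv2.moments(cv2.convexHull(pts.astype(np.float32)))
      s=mm['m00'];return np.array([mm['m10']/s,mm['m01']/s,mm['mu20']/s,mm['mu02']/s,mm['mu11']/s])
    def model(q):
      P=[[q[0]+q[2]*(z-.006)+.015*np.cos(t),q[1]+q[3]*(z-.006)+.015*np.sin(t),z] for z in(.016,.076) for t in a]
      return ax(proj(c,np.array(P)))
    o=ax(None);s=least_squares(lambda q:(model(q)-o)*[1,1,.1,.1,.1],[*M[k],0,0])
    d=s.x[:2]+s.x[2:]*.035-c0
    print(n,k,st[i,4],'lean xy',s.x[2:].round(3),'mid row mm',np.round([1e3*d@u,1e3*(-u[1]*d[0]+u[0]*d[1])],1),round(s.cost,3))
E
```

```text
top red 405 lean xy [-0.    -0.157] mid row mm [86.1  7.7] 0.812
top blue 417 lean xy [-0.008 -0.029] mid row mm [27.5  1.4] 0.009
top green 400 lean xy [-0.004 -0.042] mid row mm [-29.6   3.3] 0.003
top yellow 362 lean xy [-0.    -0.028] mid row mm [-84.9   4. ] 0.14
scene red 460 lean xy [ 0.026 -0.001] mid row mm [86.2  3.8] 0.192
scene blue 440 lean xy [ 0.02  -0.009] mid row mm [26.8 -1.4] 0.089
scene green 423 lean xy [-0.001 -0.002] mid row mm [-30.1   0.7] 0.186
scene yellow 420 lean xy [0.004 0.002] mid row mm [-85.3  -0.1] 0.146
```

Scene-camera fits show no lean above 0.026 rad. The top-view red value of -0.157 is a poor fit (cost 0.81, dark side lost from the mask), and the scene view contradicts it. Handing in.

```bash
python3 -c "
from bench import r
s=r.read_state();print(s['time'],s['ee_pos'],s['width']);print(r.close_job())"
```

```text
37.7 [ 0.45596293 -0.03268289  0.19828285] 0.08720323357237864
the job is handed in; nothing more can be done
None
```

All four standards are in the measuring rack in reverse order, and I handed the job in at 37.7 s. From the storage knob the row read red, blue, green, yellow. Red now stands farthest from the measuring knob, then blue, then green, with yellow nearest it.

**Position:** in the last pictures, offsets from the cell centres were at most about 2.3 mm along the row. Across the row they were at most 4.7 mm in the main check. The final fits gave red 3.8 mm (scene camera) and 7.7 mm (top camera), all inside the 13 mm limit. The gripper was open and well clear.

**Lean:** the scene camera showed no lean above about 0.026 rad. The top camera disagreed on red, suggesting 0.157 rad, which would exceed the 0.12 rad limit. I judged that false because the fit was poor (red's dark side dropped out of the mask) and the scene view showed red upright, but I did not check it further.

**Tool tilt:** the tool's own tilt drifted to about 0.07 rad over the job. The placed standards showed no sign of it.

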